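Crank the proofing press to its set mark

ROBOT

A 6-joint arm with a two-finger parallel gripper is mounted at the origin on the work surface; the furniture and walls round the work are solid. World frame = base frame: x ahead of the robot, y to its left, z up, the work surface at z = 0. Lengths are in mm, angles in degrees, forces in N, time in s.
With the tool pointing down it reaches from about 150 to 775 mm from the base axis. Payload 6.1 kg.
Tool frame: the origin (TCP) lies at the very end of the fingers, on their centre line; the grasp point (between the pads) lies grip_point_offset behind it (grip_point_offset is the distance from the TCP to the grasp point, in mm); y points along the fingers, x is the direction in which the jaws open and shut, and the axes are right-handed (so a half turn about y gives the same grasp; the last joint's range is limited). The gripper opens to 85 mm and grips with 20 to 120 N. Pads are 22 mm wide; open, the fingers measure 114 mm over their backs; the gripper's body (76 mm by 85 mm) begins 54 mm behind the grasp point. The pads swing forward as they close: fully open they stand 13 mm farther back than shut.
Start: joints at [-68.411, 7.208, -2.269, 80.523, 0, 90], TCP at [193.164, -488.155, 231.295] pointing down, gripper open.
Joint ranges: [-155.77, 155.77], [-54.66, 111.73], [-72.52, 77.12], [-102.08, 115.82], [-83.92, 84.16], [-180, 180]. Speed limits (degrees/s): [136.94, 136.94, 172.46, 180, 180, 180].

INTERFACE

Orientations are given as [roll, pitch, yaw] about the fixed x, y, z axes, in that order (R = Rz(yaw) Ry(pitch) Rx(roll)).
In Python, from station import read_state, read_camera, camera_params, job_done, grip_point_offset gives the robot as it stands.
- The arm moves only by the tool servo_tool, never from a script. Its argument "motion" is a list of rows, each a list of 5 numbers: the closure in counts, from 0 (fully open) to 255 (shut), then the shift along the tool's x, y, z in units of 25 mm (1.0 is 25 mm), then the turn about the tool's y in units of 6 degrees (1.0 is 6 degrees). In form: [[fingers, tx, ty, tz, roll], ...]. A call has 1 to 12 rows; each row shifts and turns the commanded pose from where the row before left it, along the tool's axes as they then stand; what a row does not reach is not made up. A row lasts 1/8 s, in which the tool goes at most 62.5 mm and 10.7 degrees, less where a joint would pass 70% of its speed; a pose out of reach is approached as far as the arm can. A call is refused whole if a number of a shift passes 1 or a number of a turn 1, either way. A call with a gripper value outside its range is refused whole. The fingers move at their own pace and stop on an object; "grip_force" is the grip in N (left out, the last holds). Time passes only in rows, so rows that do not move let the fingers close. It gives the time, the measured TCP pose, the force and the opening at its end, in the units of the state.
- read_state(): the state, without advancing time (a new reading comes with each control period).
- read_camera(name): name is "side" or "top" or "wrist"; returns the picture (400x640x3 uint8, red, green, blue); there is no depth.
- camera_params(name): a dict with "mtx" (3x3 intrinsics, pixels), "R" (3x3) and "t" (3): a world point X has camera coordinates R X + t. Camera axes: x right, y down, z forward; pixel columns grow to the right and rows downward; lengths in mm; the calibration is good to about 2 mm. A picture is of the moment at which its call begins: read the wrist's pose just before it. camera_params takes no time and is no camera call; for the wrist camera it gives the pose at the moment of the call.
- job_done(): hands the job in, once; it reports no verdict.
The state is a dict: "clock": time; "joints": joint angles; "qd": joint speeds; "joint_torque": joint torques, N m; "tcp_pos": TCP position; "tool_rot": TCP orientation; "contact_force": force on the tool from outside, world axes, zero at the start; "wrist_torque": the same for the moment, N m; "width": finger opening in mm.
Only numpy, scipy, OpenCV 4.12 (cv2) and the standard library are available. Lean on these libraries where they do the work, as an engineer would, in place of code of your own. Each camera call takes 0.05 s, during which the arm holds its last target.

TASK

Run the bed of the small proofing press on to its set point: turn the black handwheel on the sloping front clockwise, regripping as often as you need, until its white line points at the middle of the red tab on the dial, then let go. Do not shift the red tab or push the other things on the table about.

Things in the scene. Friction and masses are not known exactly. Their poses are not given: they have to be found in the camera images.
- press: grey tabletop proofing press, fixed, 124 x 160 x 150 mm. Origin: centre of its underside; x to its back, y left, z up. Its front panel slopes 30 degrees from level and faces up and to -x (to the robot's right and back). An aluminium bed, 220 x 86 mm, top 32 mm above the table, runs through it along y: centred at y = -30 mm at the start, it moves 12 mm to +y per radian of the handwheel.
- wheel_grip (a point): centre of the black ribbed handwheel (round, 60 mm diameter, 16 mm thick, gripped across the rim), half-way through its thickness, 33 mm off the panel. This point's z axis is the turning axis, square to the sloping panel (30 degrees from vertical), pointing out of it; x and y turn with the wheel. Under the wheel a black skirt disc of 88 mm diameter turns with it, its top 7 mm off the panel.
- handwheel (a joint): angle of the handwheel, rad: 0 at the start, grows as the wheel is turned clockwise seen by someone looking at the panel; stops at -0.05 and 4.75. Friction about 0.12 N m; it stays where it is left.
- tab (a joint): where the red tab stands on the dial round the wheel, rad: the value of joint handwheel at which the white line points at the tab's middle; 2.2 to 4.1. The tab is a stiff-moving red block, 12 mm along the radius, 8 mm wide, 47 to 59 mm from the axis, its top 7.5 mm off the panel.
- line_tip (a point): outer end of the white line on the black skirt disc, 46 mm from the turning axis, 6 mm off the panel; turns with the wheel. The same line goes on over the wheel's rim and face. At the start it points down and to the left on the panel.
- tab_tip (a point): inner end of the red tab, 46 mm from the turning axis, 6 mm off the panel.
- varnish_jar: bystander, loose, not to be disturbed: brown jar with a cream lid, 52 mm across, 73 mm high. Origin: centre of its underside.
- red_ink: bystander, loose, not to be disturbed: small red ink bottle, 36 mm across, 63 mm high. Origin: centre of its underside.
- green_tube: bystander, loose, not to be disturbed: white paint tube with a green band, 130 x 35 x 26 mm, lying. Origin: centre of its underside.
- blue_marker: bystander, loose, not to be disturbed: white marker with a blue cap, 135 x 17 mm, lying. Origin: centre of its underside.
- chip_brush: bystander, loose, not to be disturbed: flat paint brush, 215 x 41 x 17 mm, lying. Origin: centre of its underside.

How it is judged (in metres and radians):
At the end, for the whole second after the job is handed in: The white line points at the red tab: the line's outer end is within 6 mm of the tab's inner end (about 7 degrees either way), and the released wheel is at rest (distance between line_tip and tab_tip below 0.006 m and velocity of joint handwheel between -0.05 and 0.05 rad/s); the robot touches nothing.
It fails at once if the red tab is shifted on the dial by more than 5 mm (distance of tab_tip from where it was at the start of the episode above 0.005 m).
It fails at once if a loose bystander is pushed more than 25 mm (distance of any of varnish_jar, red_ink, green_tube, blue_marker, chip_brush from where it was at the start of the episode above 0.025 m).
It also fails if it takes over 48 s, if anything falls off the work surface, if the arm or the gripper's body presses on something with over 40 N, if the wrist force passes 120 N, or if a joint passes its speed limit or range.

## Working session

There is one attempt and no reset: what is moved stays moved. The work goes in short steps, Python scripts to look and compute and a tool call to move; the robot and the scene stay as the last step left them, time stands still between calls to the robot, and variables do not carry over. Pictures are saved under pics/ and viewed, and the job is handed in when it is done.

Besides the shell and the picture viewer there is one more tool, called after ">>>" as name(argument=value, ...), one argument or row to a line, values as JSON. servo_tool: Moves the arm, as the interface text tells. Its arguments: {"type":"object","properties":{"motion":{"type":"array"},"grip_force":{"type":"number"}},"required":["motion"]}

```bash
mkdir -p pics; ls
python3 - <<'E'
from station import *
import cv2
s=read_state();print(s, grip_point_offset if not callable(grip_point_offset) else grip_point_offset())
for n in ["side","top","wrist"]:
    p=camera_params(n);print(n,p)
    cv2.imwrite(f"pics/{n}0.png",read_camera(n)[:,:,::-1])
E
```

```text
pics
{'clock': 0.0, 'joints': array([-6.84098180e+01,  7.24258287e+00, -2.32804311e+00,  8.05228194e+01,
        1.92556108e-04,  9.00014225e+01]), 'qd': array([-8.31852593e-02,  6.24365133e-02,  1.83037094e-02,  5.34234037e-02,
        3.04691855e-05, -5.48578806e-04]), 'joint_torque': array([ 1.70057094e-03, -4.35919404e+01,  3.52921879e+01,  1.72439899e-02,
        1.89247330e-04,  4.39601720e-06]), 'tcp_pos': array([ 193.03135756, -487.78304709,  230.50335391]), 'tool_rot': array([-89.99980976,   0.09344538, -68.41124057]), 'contact_force': array([0.98466969, 0.36317227, 1.11618929]), 'wrist_torque': array([ 0.01886768,  0.0490925 , -0.03734559]), 'width': 85.63467001326485} 18.700000000000003
side {'mtx': array([[444.12608178,   0.        , 316.17418082],
       [  0.        , 444.12608178, 193.72561422],
       [  0.        ,   0.        ,   1.        ]]), 'R': array([[-0.98798205, -0.15438256,  0.00758219],
       [-0.10523736,  0.63592496, -0.76454205],
       [ 0.11321025, -0.75615175, -0.64452926]]), 't': array([ 406.69573791,  137.00224931, 1020.21613848])}
top {'mtx': array([[388.91553258,   0.        , 322.4436843 ],
       [  0.        , 388.91553258, 198.83020579],
       [  0.        ,   0.        ,   1.        ]]), 'R': array([[ 0.01714003, -0.99920231, -0.03606873],
       [-0.9878847 , -0.01135896, -0.15477333],
       [ 0.15424017,  0.03828457, -0.98729138]]), 't': array([ -0.98399246, 430.86325615, 921.46494103])}
wrist {'mtx': array([[333.45554322,   0.        , 322.85795898],
       [  0.        , 333.45554322, 199.16445823],
       [  0.        ,   0.        ,   1.        ]]), 'R': array([[ 0.36727639, -0.93011123, -0.00107466],
       [-0.89488811, -0.3536822 ,  0.27218409],
       [-0.25354156, -0.09900509, -0.9622446 ]]), 't': array([-524.3051532 ,  -34.71462953,  378.02821735])}
```

View pics/side0.png

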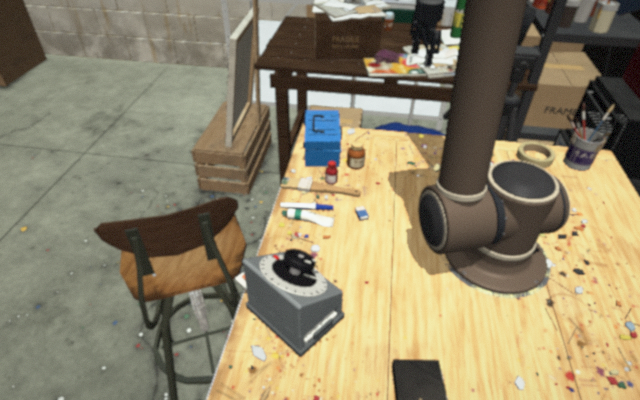

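View pics/top0.png

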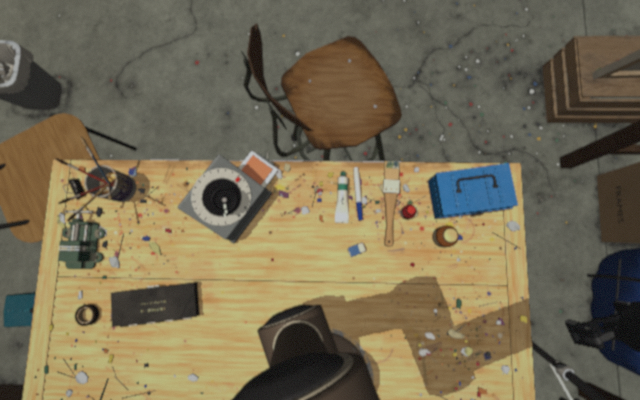

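View pics/wrist0.png

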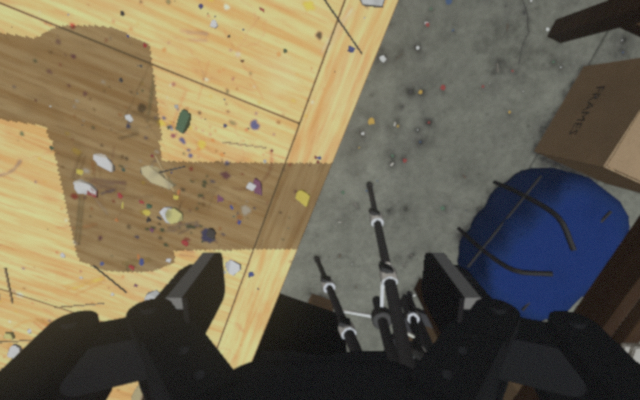

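The top view shows the press at about (225,200), with the white line near (224,203). The side view shows it at about (295,290). I'll enlarge both.

Run:
```python
import cv2,numpy as np
a=cv2.imread("pics/top0.png")[145:255,165:295]
b=cv2.imread("pics/side0.png")[235:355,225:355]
cv2.imwrite("pics/c0.png",cv2.resize(a,None,fx=6,fy=5,interpolation=cv2.INTER_CUBIC)[:,:780])
cv2.imwrite("pics/c1.png",cv2.resize(b,None,fx=6,fy=5,interpolation=cv2.INTER_CUBIC))
```

```text
(no output)
```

View pics/c0.png

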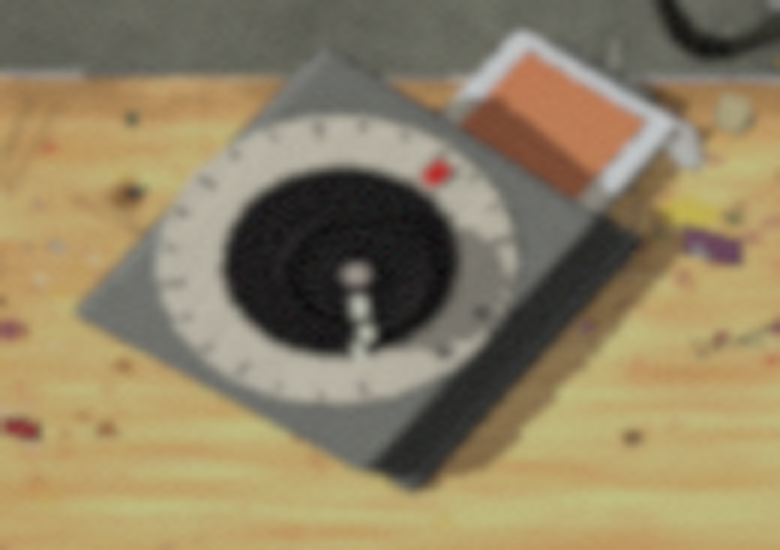

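View pics/c1.png

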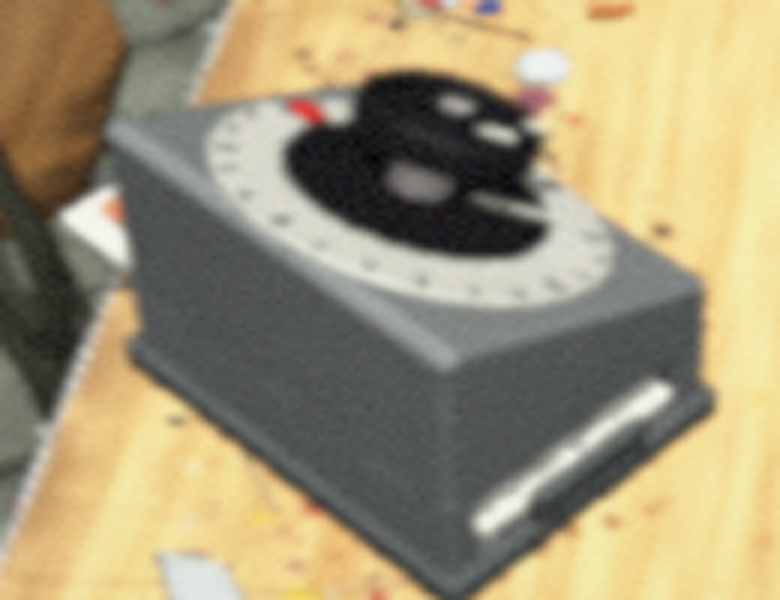

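```bash
cat > h.py <<'E'
import numpy as np,cv2
from station import *
def ray(n,uv,p=None):
    p=p or camera_params(n)
    d=p["R"].T@np.linalg.solve(p["mtx"],[uv[0],uv[1],1.]);return -p["R"].T@p["t"],d/np.linalg.norm(d)
def tri(rs):
    A=sum(np.eye(3)-np.outer(d,d) for c,d in rs);b=sum((np.eye(3)-np.outer(d,d))@c for c,d in rs)
    X=np.linalg.solve(A,b);return X,[np.linalg.norm(np.cross(X-c,d)) for c,d in rs]
def onz(r,z):
    c,d=r;return c+d*(z-c[2])/d[2]
E
python3 - <<'E'
from h import *
T=lambda x,y:(165+x/6,145+y/5)
S=lambda x,y:(225+x/6,235+y/5)
for n,t,s in [("hub",(355,272),(457,103)),("tab",(437,172),(306,112)),("linetip",(362,350),(545,213)),("backleft",(78,312),(700,290)),("backright",(328,50),(112,130)),("frontL",(375,468),(450,365))]:
    print(n,tri([ray("top",T(*t)),ray("side",S(*s))]))
for s in [(700,290),(450,365),(112,130)]:print(s,onz(ray("side",S(*s)),150), onz(ray("side",S(*s)),70))
E
```

```text
hub (array([407.73338505, 213.11240735, 153.59520816]), [np.float64(0.6445841812114359), np.float64(0.644584181211365)])
tab (array([459.86142537, 194.76663629, 118.81728066]), [np.float64(0.06287452945533073), np.float64(0.06287452945535808)])
linetip (array([378.99257982, 222.01701122, 107.8771326 ]), [np.float64(0.5763826377034629), np.float64(0.5763826377036183)])
backleft (array([354.86522648, 301.9339811 , 182.74420895]), [np.float64(30.922339058617524), np.float64(30.922339058617492)])
backright (array([510.40393689, 232.5309246 , 141.71294747]), [np.float64(0.023515628362074468), np.float64(0.02351562836214231)])
frontL (array([367.86047013, 239.55584712,  33.86614313]), [np.float64(37.99154844990144), np.float64(37.99154844990146)])
(700, 290) [325.37812016 281.49816708 150.        ] [328.61520647 220.35716491  70.        ]
(450, 365) [389.13030654 322.21293153 150.        ] [400.73904704 266.41841154  70.        ]
(112, 130) [507.56559508 239.44063515 150.        ] [534.72673207 172.77682454  70.        ]
```

Run:
```python
from h import *
T=lambda x,y:(165+x/6,145+y/5)
S=lambda x,y:(225+x/6,235+y/5)
P={}
for n,t,s in [("hub",(355,272),(457,103)),("tab",(437,172),(306,112)),("linetip",(362,350),(545,213)),("BL",(78,312),(450,365)),("BR",(328,50),(112,130)),("FL",(375,468),(700,290))]:
    P[n],e=tri([ray("top",T(*t)),ray("side",S(*s))]);print(n,P[n].round(1),e[0].round(2))
y=P["BL"]-P["BR"];print(np.linalg.norm(y),np.degrees(np.arctan2(y[1],y[0])))
x=P["BL"]-P["FL"];print(np.linalg.norm(x),np.degrees(np.arctan2(x[1],x[0])),np.degrees(np.arctan2(x[2],np.hypot(*x[:2]))))
```

```text
hub [407.7 213.1 153.6] 0.64
tab [459.9 194.8 118.8] 0.06
linetip [379.  222.  107.9] 0.58
BL [390.6 317.4 143.2] 0.46
BR [510.4 232.5 141.7] 0.02
FL [328.2 223.6  74.3] 0.21
146.8512422977035 144.6830429803933
132.03354957736482 56.38428600486642 31.460666993502368
```

>>> servo_tool(
  motion=[
    [0, -1, -0.2, 0.8, 0],
    [0, -1, -0.2, 0.8, 0],
    [0, -1, -0.2, 0.8, 0],
    [0, -1, -0.2, 0.8, 0],
    [0, -1, -0.2, 0.8, 0],
    [0, -1, -0.2, 0.8, 0],
    [0, -1, -0.2, 0.8, 0],
    [0, -1, -0.2, 0.8, 0],
    [0, -1, -0.2, 0.8, 0],
    [0, -1, -0.2, 0.8, 0],
    [0, -1, -0.2, 0.8, 0],
    [0, -1, -0.2, 0.8, 0],
  ],
  grip_force=40,
)

```text
clock: 1.65
tcp_pos: [306.0, -119.8, 291.3]
tool_rot: [-90.0, 0.0, -68.4]
contact_force: [-0.2, -0.7, 0.1]
width: 85.6
```

```bash
python3 -c "
from station import *
s=read_state();print(s['clock'],s['joints'],s['tcp_pos'],s['tool_rot'],s['width'])"
```

```text
1.65 [-2.13911657e+01 -1.34648930e+01 -1.40940836e+01  8.93723002e+01
  9.63311820e-04  1.37030941e+02] [ 305.95905207 -119.84428858  291.34255307] [-9.00004343e+01  1.72107480e-03 -6.84221064e+01] 85.60867593610759
```

>>> servo_tool(
  motion=[
    [0, -1, 0, 0.8, 0],
    [0, -1, 0, 0.8, 0],
    [0, -1, 0, 0.8, 0],
    [0, -1, 0, 0.8, 0],
    [0, -1, 0, 0.8, 0],
    [0, -1, 0, 0.8, 0],
    [0, -1, 0, 0.8, 0],
    [0, -1, 0, 0.8, 0],
    [0, -1, 0, 0.8, 0],
    [0, -1, 0, 0.8, 0],
    [0, -0.7, 0, 0.6, 0],
    [0, 0, 0, 0, -1],
  ],
)

```text
clock: 3.15
tcp_pos: [417.0, 185.5, 290.9]
tool_rot: [-90.0, 1.1, -60.5]
contact_force: [-0.7, -0.5, 0.2]
width: 85.8
```

>>> servo_tool(
  motion=[
    [0, 0, 0, 0, -1],
    [0, 0, 0, 0, -1],
    [0, 0, 0, 0, -1],
    [0, 0, 0, 0, -1],
    [0, 0, 0, 0, -1],
    [0, 0, 0, 0, -1],
    [0, 0, 0, 0, -1],
    [0, 0, 0, 0, -1],
    [0, 0, 0, 0, -0.7],
  ],
)

```text
clock: 4.28
tcp_pos: [416.4, 184.7, 291.4]
tool_rot: [-89.1, 0.6, -8.4]
contact_force: [1.3, 0.3, -0.8]
width: 85.2
```

```bash
python3 -c "
from h import *
s=read_state();print(s['clock'],s['joints'],s['tcp_pos'],s['tool_rot'],s['width'])
p=camera_params('wrist');np.savez('w1.npz',**p)
im=read_camera('wrist');cv2.imwrite('pics/w1.png',im[:,:,::-1])"
```

```text
4.275 [ 23.22286351   0.13923387  -2.32860199  87.55844338   1.07113772
 121.59228733] [416.41651825 184.68411598 291.43957083] [-89.10134435   0.58350019  -8.36509338] 85.23837020889536
```

View pics/w1.png

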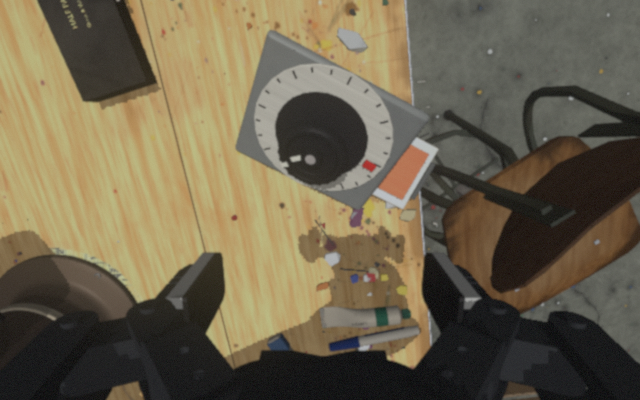

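Run:
```python
from h import *
p=dict(np.load('w1.npz'))
im=cv2.imread('pics/w1.png');cv2.imwrite('pics/w1c.png',cv2.resize(im[80:215,230:400],None,fx=4.4,fy=4.4,interpolation=cv2.INTER_CUBIC))
T=lambda x,y:(165+x/6,145+y/5)
S=lambda x,y:(225+x/6,235+y/5)
for n,t,s,w in [("hub",(355,272),(457,103),(309,159)),("tab",(437,172),(306,112),(369.5,166))]:
    print(n,tri([ray("top",T(*t)),ray("side",S(*s)),ray("w",w,p)]))
    print(n,tri([ray("side",S(*s)),ray("w",w,p)]))
```

```text
hub (array([407.63493683, 213.25631189, 153.67077253]), [np.float64(0.7456558367153823), np.float64(0.5643091476297651), np.float64(0.257238378186459)])
hub (array([407.26096873, 213.38593939, 153.71780559]), [np.float64(0.21991766022723483), np.float64(0.2199176602272017)])
tab (array([460.26278386, 194.40442715, 118.72437042]), [np.float64(0.5039515052711293), np.float64(0.4569234984687135), np.float64(0.8920865072109203)])
tab (array([460.66799023, 193.5176308 , 117.27449269]), [np.float64(0.49147886370027866), np.float64(0.491478863700261)])
```

View pics/w1c.png

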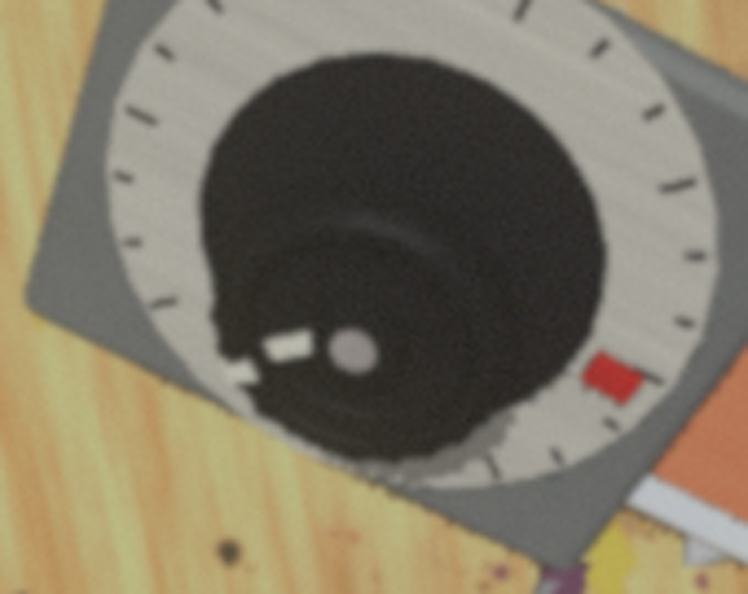

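>>> servo_tool(
  motion=[
    [0, -0.2, 1, 0.6, 0],
    [0, -0.2, 1, 0.6, 0],
    [0, 0, 1, 0, 0],
    [0, 0, 0.6, 0, 0],
    [0, 0, 0, 0, 0],
    [0, 0, 0, 0, 0],
  ],
)

```text
clock: 5.08
tcp_pos: [410.6, 217.7, 203.0]
tool_rot: [-89.1, 0.5, -8.5]
contact_force: [0.7, 0.8, -0.4]
width: 85.6
```

```bash
python3 -c "
from h import *
s=read_state();print(s['clock'],s['joints'],s['tcp_pos'],s['tool_rot'],s['width'])
p=camera_params('wrist');np.savez('w2.npz',**p)
im=read_camera('wrist');cv2.imwrite('pics/w2.png',im[:,:,::-1])"
```

```text
5.075 [ 27.24381963   0.66642767 -12.87370138  76.32570043   1.07086161
 125.76632634] [410.64582041 217.65212702 203.01711007] [-89.0526461    0.51700016  -8.51697856] 85.64284965711269
```

View pics/w2.png

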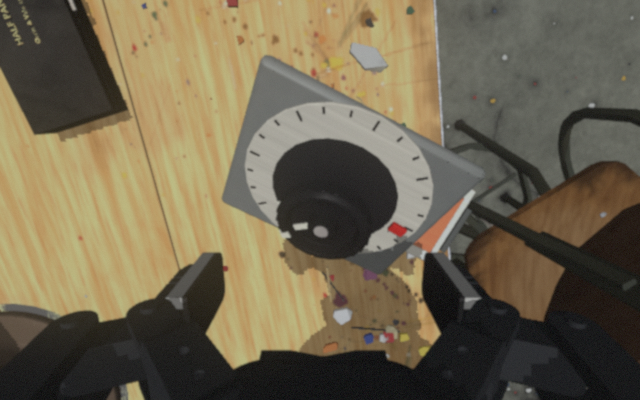

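The wheel hub is at (320,231), midway between the fingers, and the tab is at (397,229), clear of them. I'll go down next.

>>> servo_tool(
  motion=[
    [0, 0, 1, 0, 0],
    [0, 0, 1, 0, 0],
    [0, 0, 0.4, 0, 0],
    [0, 0, 0.4, 0, 0],
    [0, 0, 0, 0, 0],
  ],
)

```text
clock: 5.75
tcp_pos: [409.7, 218.8, 132.1]
tool_rot: [-89.1, 0.6, -8.5]
contact_force: [0.1, 0.1, 0.6]
width: 85.4
```

```bash
python3 -c "
from h import *
s=read_state();print(s['clock'],s['tcp_pos'],s['tool_rot'],s['width'],s['contact_force'])
im=read_camera('side')[225:345,225:365];cv2.imwrite('pics/s3.png',cv2.resize(im[:,:,::-1],None,fx=5,fy=5,interpolation=cv2.INTER_CUBIC))"
```

```text
5.75 [409.68031326 218.83710685 132.1126731 ] [-89.09818092   0.57868435  -8.48243967] 85.41189413695417 [0.08297746 0.0947978  0.60389528]
```

View pics/s3.png

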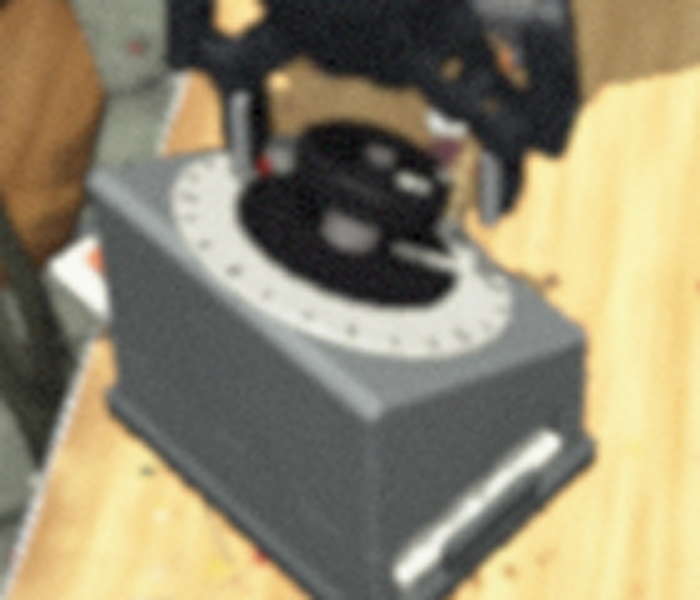

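>>> servo_tool(
  motion=[
    [255, 0, 0, 0, 0],
    [255, 0, 0, 0, 0],
    [255, 0, 0, 0, 0],
    [255, 0, 0, 0, 0],
  ],
  grip_force=40,
)

```text
clock: 6.3
tcp_pos: [410.7, 219.0, 133.6]
tool_rot: [-89.0, 0.4, -8.5]
contact_force: [0.2, -2.1, 5.4]
width: 58.6
```

```bash
python3 -c "
from h import *
s=read_state();print(s['clock'],s['tcp_pos'],s['tool_rot'],s['width'],s['contact_force'],s['wrist_torque'])
im=read_camera('side')[225:345,225:365];cv2.imwrite('pics/s4.png',cv2.resize(im[:,:,::-1],None,fx=5,fy=5,interpolation=cv2.INTER_CUBIC))"
```

```text
6.3 [410.65657457 218.95444916 133.55470675] [-89.04351569   0.41583348  -8.48551837] 58.56124301606308 [ 0.20618542 -2.14472884  5.43499674] [-0.35223875 -0.04246909  0.02774443]
```

View pics/s4.png

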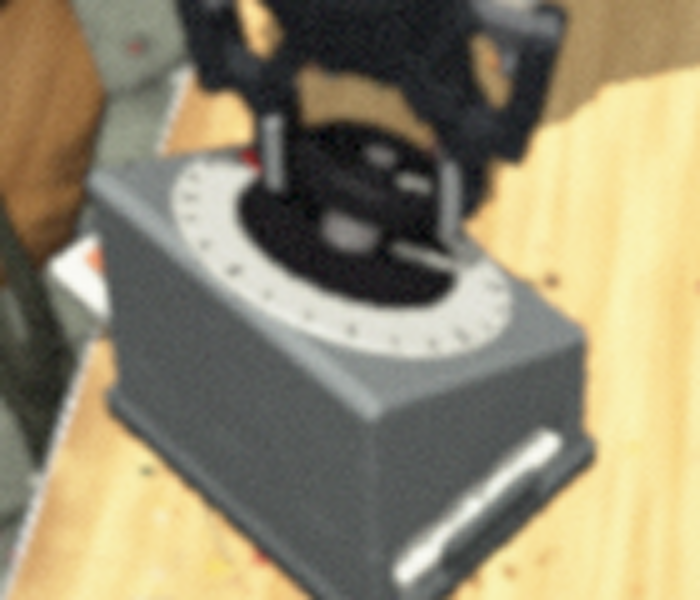

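>>> servo_tool(
  motion=[
    [255, 0, 0, 0, 1],
    [255, 0, 0, 0, 1],
    [255, 0, 0, 0, 1],
    [255, 0, 0, 0, 1],
  ],
)

```text
clock: 6.85
tcp_pos: [412.4, 220.1, 132.4]
tool_rot: [-89.2, 0.7, -32.6]
contact_force: [8.1, -1.2, -1.8]
width: 58.7
```

>>> servo_tool(
  motion=[
    [255, 0, 0, 0, 1],
    [255, 0, 0, 0, 1],
    [255, 0, 0, 0, 1],
    [255, 0, 0, 0, 1],
    [255, 0, 0, 0, 0],
  ],
)

```text
clock: 7.48
tcp_pos: [411.6, 217.6, 133.9]
tool_rot: [-89.7, 0.8, -56.6]
contact_force: [3.3, -8.3, 7.4]
width: 58.5
```

```bash
python3 -c "
from h import *
s=read_state();print(s['clock'],s['joints'],s['tcp_pos'],s['tool_rot'],s['width'],s['contact_force'],s['wrist_torque'])
im=read_camera('side')[225:345,225:365];cv2.imwrite('pics/s5.png',cv2.resize(im[:,:,::-1],None,fx=5,fy=5,interpolation=cv2.INTER_CUBIC))"
```

```text
7.475 [ 27.35607692   1.68178404 -20.55896431  67.49962448   0.80142725
 173.96505476] [411.61003151 217.6118179  133.92065266] [-89.65752518   0.76967887 -56.60486169] 58.51607177158862 [ 3.34331383 -8.26366224  7.39673462] [-1.53995337 -0.54068264 -0.05590654]
```

View pics/s5.png

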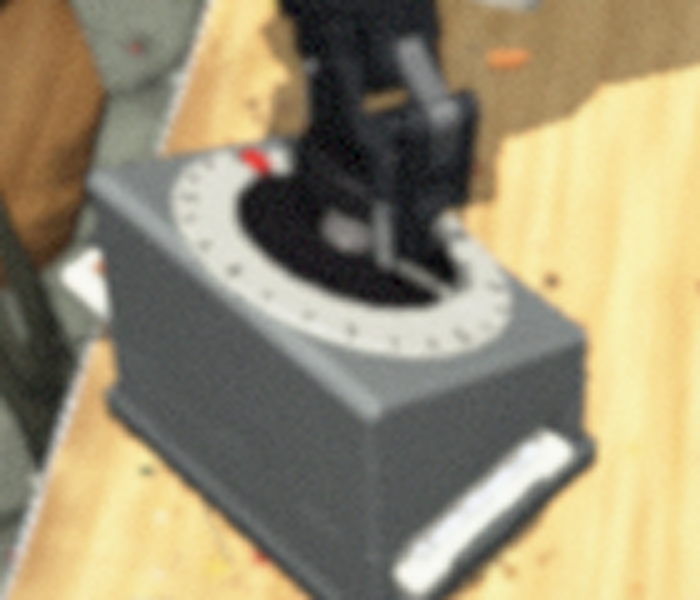

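```bash
cat >> h.py <<'E'
a=np.radians(55.5);n=np.array([-.5*np.cos(a),-.5*np.sin(a),np.cos(np.pi/6)])
e1=np.array([-np.sin(a),np.cos(a),0]);e2=np.cross(n,-e1);hub=np.array([407.6,213.3,153.7])
C=hub-36.5*n
def ang(r,off=0):
    c,d=r;P0=C+off*n;X=c+d*(n@(P0-c))/(n@d);v=X-P0
    return np.degrees(np.arctan2(v@e2,-v@e1)),np.hypot(v@e2,v@e1)
def sang(x,y): return ang(ray("side",(225+x/5,225+y/5)))
E
python3 - <<'E'
from h import *
print(e2,"init",sang(463,269), "tab(center)",ang(ray("side",(225+306/6,235+112/5)),1.5),sang(258,162),"now",sang(447,296))
E
```

```text
[0.49052219 0.71371422 0.5       ] init (np.float64(-133.09222340843792), np.float64(46.54551588703821)) tab(center) (np.float64(-1.1581503262018524), np.float64(50.705275716110556)) (np.float64(-5.426713610148954), np.float64(52.36544058576894)) now (np.float64(-165.31956341076932), np.float64(43.779387900767084))
```

>>> servo_tool(
  motion=[
    [0, 0, 0, 0, 0],
    [0, 0, 0, 0, 0],
    [0, 0, 0, 0, -1],
    [0, 0, 0, 0, -1],
    [0, 0, 0, 0, -1],
    [0, 0, 0, 0, -1],
    [0, 0, 0, 0, -1],
    [0, 0, 0, 0, -1],
    [0, 0, 0, 0, -1],
    [0, 0, 0, 0, -1],
  ],
)

```text
clock: 8.78
tcp_pos: [409.4, 219.0, 131.9]
tool_rot: [-89.1, 0.6, -8.3]
contact_force: [0.2, -0.5, 0.4]
width: 85.5
```

>>> servo_tool(
  motion=[
    [255, 0, 0, 0, 0],
    [255, 0, 0, 0, 0],
    [255, 0, 0, 0, 0],
    [255, 0, 0, 0, 0],
  ],
  grip_force=100,
)

```text
clock: 9.28
tcp_pos: [410.7, 218.8, 133.6]
tool_rot: [-89.1, 0.4, -8.6]
contact_force: [-0.1, -3.1, 7.7]
width: 56.5
```

```bash
python3 -c "
from h import *
s=read_state();print(s['clock'],s['joints'],s['tcp_pos'],s['tool_rot'],s['width'],s['contact_force'],s['wrist_torque'])
im=read_camera('side')[225:345,225:365];cv2.imwrite('pics/s6.png',cv2.resize(im[:,:,::-1],None,fx=5,fy=5,interpolation=cv2.INTER_CUBIC))"
```

```text
9.275 [ 27.41788065   1.69125321 -20.59306677  67.49022193   0.99199996
 126.00914799] [410.70003292 218.81262615 133.59168375] [-89.06498049   0.40080291  -8.58604506] 56.463372785174215 [-0.08935577 -3.08249436  7.66554013] [-0.56648452 -0.02896707  0.12929479]
```

View pics/s6.png

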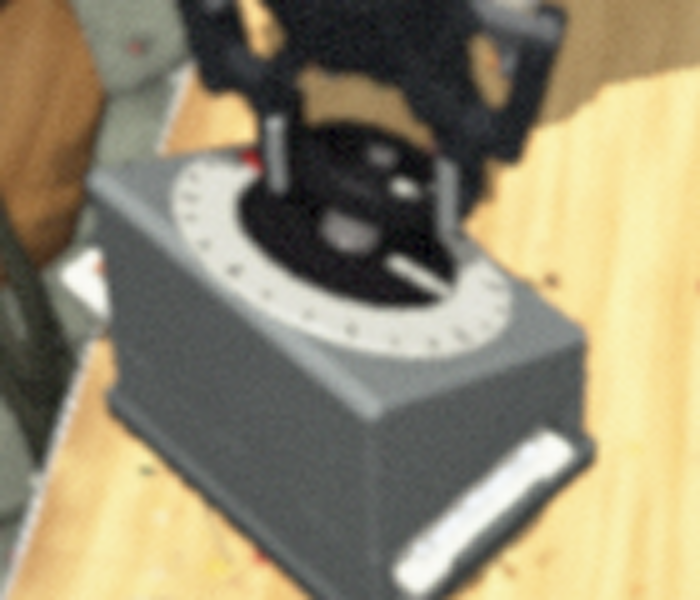

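The line tip is still at (449,294), so the wheel held while I regripped. Next is the second stroke.

>>> servo_tool(
  motion=[
    [255, 0, 0, 0, 1],
    [255, 0, 0, 0, 1],
    [255, 0, 0, 0, 1],
    [255, 0, 0, 0, 1],
    [255, 0, 0, 0, 1],
    [255, 0, 0, 0, 1],
    [255, 0, 0, 0, 1],
    [255, 0, 0, 0, 1],
    [255, 0, 0, 0, 0],
  ],
)

```text
clock: 10.45
tcp_pos: [414.0, 219.6, 133.3]
tool_rot: [-89.4, 0.9, -56.6]
contact_force: [17.8, -2.5, -3.1]
width: 55.9
```

```bash
python3 -c "
from h import *
s=read_state();print(s['clock'],s['joints'],s['tcp_pos'],s['tool_rot'],s['width'],s['contact_force'],s['wrist_torque'])
im=read_camera('side')[225:345,225:365];cv2.imwrite('pics/s7.png',cv2.resize(im[:,:,::-1],None,fx=5,fy=5,interpolation=cv2.INTER_CUBIC))"
```

```text
10.45 [ 27.35954775   1.80625801 -20.51484402  67.15640961   0.91965699
 173.93925156] [414.02544207 219.57992561 133.28040973] [-89.38326621   0.85930645 -56.57088551] 55.92932086463656 [17.77621189 -2.45469188 -3.08622258] [ 0.63963849 -2.13380795  0.92978383]
```

View pics/s7.png

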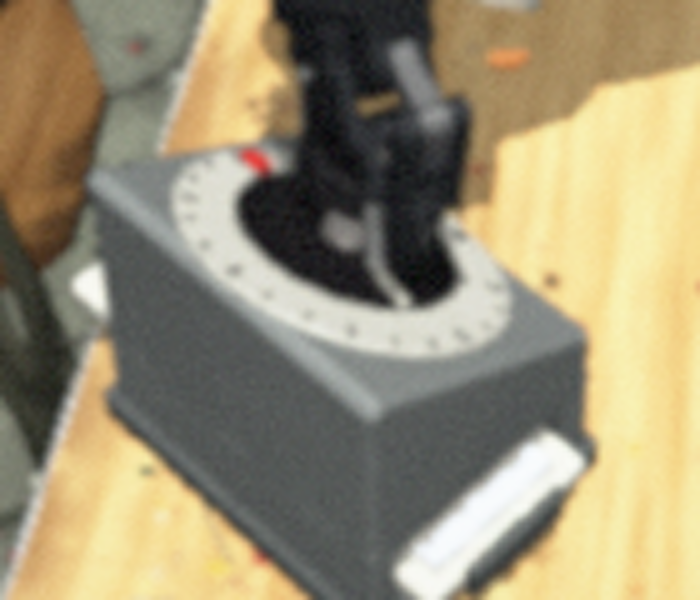

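```bash
python3 -c "
from h import *
print(sang(449,294),sang(404,305))"
```

```text
(np.float64(-162.56378587062258), np.float64(43.7158265894121)) (np.float64(163.32624240914697), np.float64(42.15262968380404))
```

>>> servo_tool(
  motion=[
    [0, 0, 0, 0, 0],
    [0, 0, 0, 0, 0],
    [0, 0, 0, 0, -1],
    [0, 0, 0, 0, -1],
    [0, 0, 0, 0, -1],
    [0, 0, 0, 0, -1],
    [0, 0, 0, 0, -1],
    [0, 0, 0, 0, -1],
    [0, 0, 0, 0, -1],
    [0, 0, 0, 0, -1],
  ],
)

```text
clock: 11.75
tcp_pos: [409.2, 218.9, 132.0]
tool_rot: [-89.1, 0.6, -8.3]
contact_force: [-0.3, -0.3, 0.5]
width: 85.2
```

>>> servo_tool(
  motion=[
    [255, 0, 0, 0, 0],
    [255, 0, 0, 0, 0],
    [255, 0, 0, 0, 0],
    [255, 0, 0, 0, 0],
  ],
  grip_force=100,
)

```text
clock: 12.25
tcp_pos: [410.7, 218.7, 133.7]
tool_rot: [-89.1, 0.4, -8.6]
contact_force: [0.6, -2.7, 9.0]
width: 56.6
```

```bash
python3 -c "
from h import *
s=read_state();print(s['clock'],s['tcp_pos'],s['width'],s['contact_force'],s['wrist_torque'])
im=read_camera('side')[225:345,225:365];cv2.imwrite('pics/s8.png',cv2.resize(im[:,:,::-1],None,fx=5,fy=5,interpolation=cv2.INTER_CUBIC))"
```

```text
12.25 [410.65843229 218.72605868 133.66152208] 56.59156659856784 [ 0.5618413  -2.66270501  8.97840584] [-0.62469476 -0.06169384  0.0917797 ]
```

View pics/s8.png

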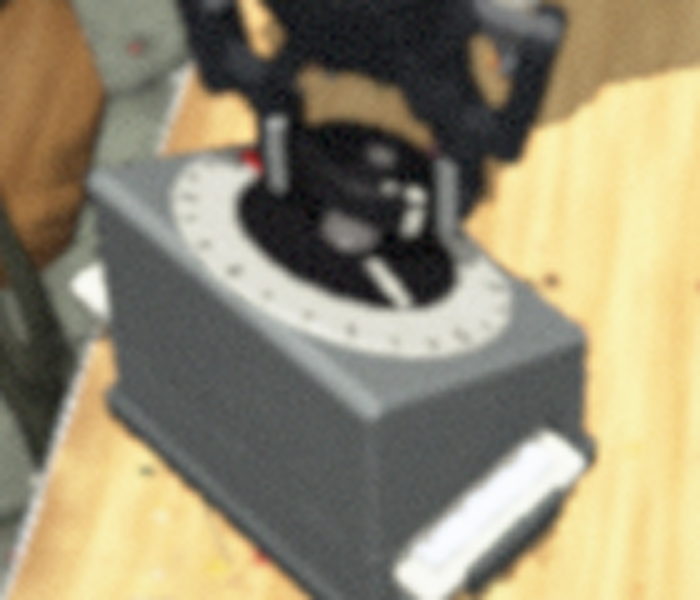

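The line tip is at (405,305), about 33° on per stroke. I'll carry on and do two more strokes before looking again.

>>> servo_tool(
  motion=[
    [255, 0, 0, 0, 1],
    [255, 0, 0, 0, 1],
    [255, 0, 0, 0, 1],
    [255, 0, 0, 0, 1],
    [255, 0, 0, 0, 1],
    [255, 0, 0, 0, 1],
    [255, 0, 0, 0, 1],
    [255, 0, 0, 0, 1],
    [255, 0, 0, 0, 0],
  ],
)

```text
clock: 13.42
tcp_pos: [413.7, 219.3, 133.2]
tool_rot: [-89.4, 0.8, -56.6]
contact_force: [15.5, -3.3, -2.0]
width: 56.4
```

>>> servo_tool(
  motion=[
    [0, 0, 0, 0, 0],
    [0, 0, 0, 0, 0],
    [0, 0, 0, 0, -1],
    [0, 0, 0, 0, -1],
    [0, 0, 0, 0, -1],
    [0, 0, 0, 0, -1],
    [0, 0, 0, 0, -1],
    [0, 0, 0, 0, -1],
    [0, 0, 0, 0, -1],
    [0, 0, 0, 0, -1],
  ],
)

```text
clock: 14.68
tcp_pos: [409.1, 218.9, 132.0]
tool_rot: [-89.1, 0.6, -8.3]
contact_force: [-0.8, -0.8, 1.1]
width: 85.5
```

>>> servo_tool(
  motion=[
    [255, 0, 0, 0, 0],
    [255, 0, 0, 0, 0],
    [255, 0, 0, 0, 0],
    [255, 0, 0, 0, 0],
    [255, 0, 0, 0, 1],
    [255, 0, 0, 0, 1],
    [255, 0, 0, 0, 1],
    [255, 0, 0, 0, 1],
    [255, 0, 0, 0, 1],
    [255, 0, 0, 0, 1],
    [255, 0, 0, 0, 1],
    [255, 0, 0, 0, 1],
  ],
)

```text
clock: 16.18
tcp_pos: [413.9, 219.5, 133.2]
tool_rot: [-89.4, 0.8, -56.7]
contact_force: [16.6, -6.5, -1.3]
width: 56.2
```

>>> servo_tool(
  motion=[
    [255, 0, 0, 0, 0],
    [0, 0, 0, 0, 0],
    [0, 0, 0, 0, 0],
    [0, 0, 0, 0, -1],
    [0, 0, 0, 0, -1],
    [0, 0, 0, 0, -1],
    [0, 0, 0, 0, -1],
    [0, 0, 0, 0, -1],
    [0, 0, 0, 0, -1],
    [0, 0, 0, 0, -1],
    [0, 0, 0, 0, -1],
  ],
)

```text
clock: 17.55
tcp_pos: [409.2, 218.9, 132.0]
tool_rot: [-89.1, 0.6, -8.3]
contact_force: [-0.1, -1.6, 1.0]
width: 85.2
```

```bash
python3 -c "
from h import *
s=read_state();print(s['clock'],s['tcp_pos'],s['width'],s['contact_force'],s['wrist_torque'])
im=read_camera('side')[225:345,225:365];cv2.imwrite('pics/s9.png',cv2.resize(im[:,:,::-1],None,fx=5,fy=5,interpolation=cv2.INTER_CUBIC))"
```

```text
17.55 [409.18132896 218.91751598 132.00833604] 85.18032823566968 [-0.05496166 -1.56435532  0.95203227] [ 0.03405519 -0.01305004  0.00933736]
```

View pics/s9.png

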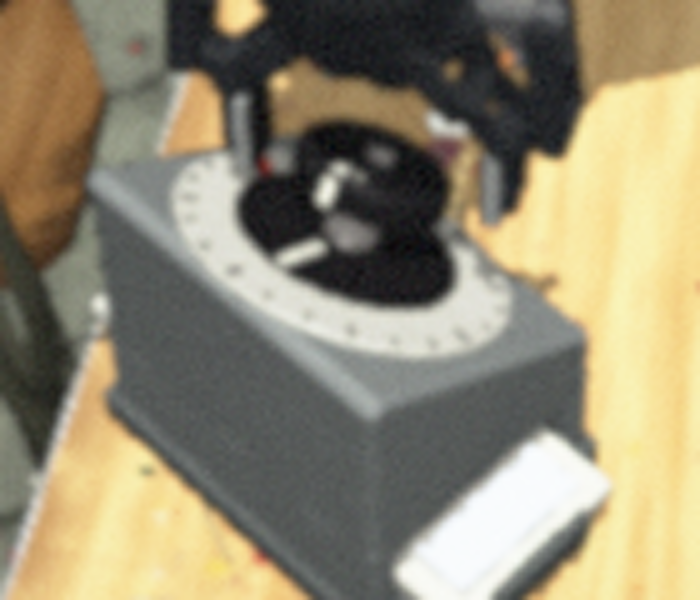

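```bash
python3 -c "
from h import *
print(sang(278,265))"
```

```text
(np.float64(96.30371330709495), np.float64(43.07659871757792))
```

>>> servo_tool(
  motion=[
    [255, 0, 0, 0, 0],
    [255, 0, 0, 0, 0],
    [255, 0, 0, 0, 0],
    [255, 0, 0, 0, 0],
    [255, 0, 0, 0, 1],
    [255, 0, 0, 0, 1],
    [255, 0, 0, 0, 1],
    [255, 0, 0, 0, 1],
    [255, 0, 0, 0, 1],
    [255, 0, 0, 0, 1],
    [255, 0, 0, 0, 1],
    [255, 0, 0, 0, 1],
  ],
)

```text
clock: 19.1
tcp_pos: [413.9, 219.5, 133.2]
tool_rot: [-89.4, 0.8, -56.7]
contact_force: [15.4, -7.3, -1.0]
width: 56.6
```

>>> servo_tool(
  motion=[
    [255, 0, 0, 0, 0],
    [0, 0, 0, 0, 0],
    [0, 0, 0, 0, 0],
    [0, 0, 0, 0, -1],
    [0, 0, 0, 0, -1],
    [0, 0, 0, 0, -1],
    [0, 0, 0, 0, -1],
    [0, 0, 0, 0, -1],
    [0, 0, 0, 0, -1],
    [0, 0, 0, 0, -1],
    [0, 0, 0, 0, -1],
  ],
)

```text
clock: 20.48
tcp_pos: [409.2, 218.9, 132.0]
tool_rot: [-89.1, 0.6, -8.3]
contact_force: [0.6, 0.0, -0.8]
width: 85.6
```

```bash
python3 -c "
from h import *
s=read_state();print(s['clock'],s['tcp_pos'],s['width'])
im=read_camera('side')[225:345,225:365];cv2.imwrite('pics/s10.png',cv2.resize(im[:,:,::-1],None,fx=5,fy=5,interpolation=cv2.INTER_CUBIC))
im=read_camera('wrist');cv2.imwrite('pics/w10.png',im[:,:,::-1])"
```

```text
20.475 [409.22834884 218.89295067 132.03346711] 85.56970393353225
```

View pics/s10.png

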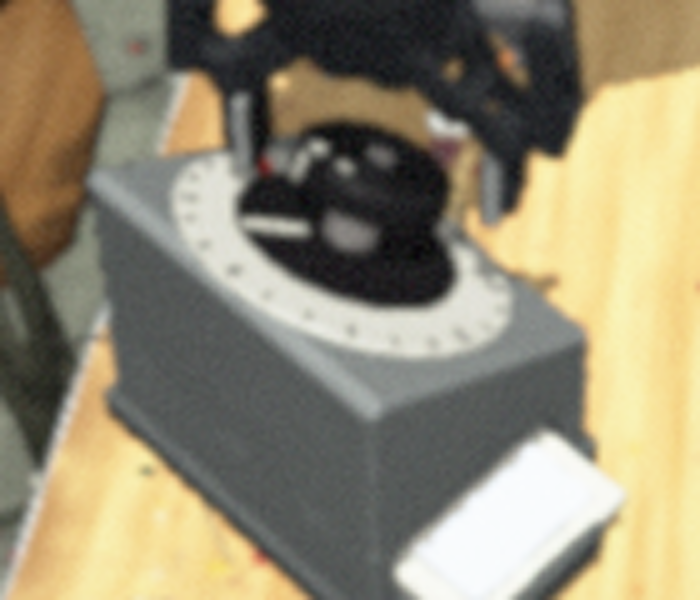

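View pics/w10.png

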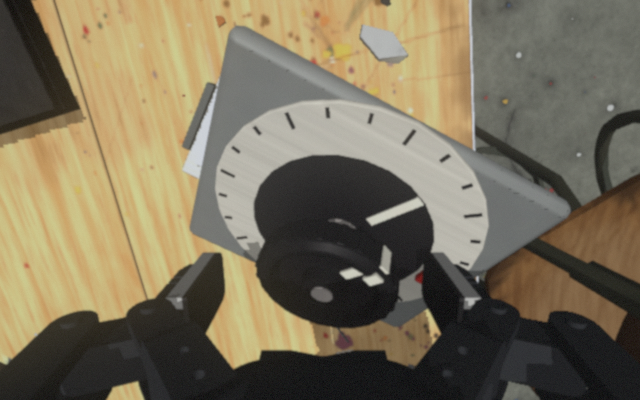

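```bash
python3 -c "
from h import *
print(sang(242,221),sang(248,221))"
```

```text
(np.float64(58.03295910921363), np.float64(41.12801017277641)) (np.float64(56.99358106366215), np.float64(38.62920384856472))
```

>>> servo_tool(
  motion=[
    [255, 0, 0, 0, 0],
    [255, 0, 0, 0, 0],
    [255, 0, 0, 0, 0],
    [255, 0, 0, 0, 0],
    [255, 0, 0, 0, 1],
    [255, 0, 0, 0, 1],
    [255, 0, 0, 0, 1],
    [255, 0, 0, 0, 1],
    [255, 0, 0, 0, 1],
    [255, 0, 0, 0, 1],
    [255, 0, 0, 0, 1],
    [255, 0, 0, 0, 1],
  ],
)

```text
clock: 22.08
tcp_pos: [414.0, 219.6, 133.2]
tool_rot: [-89.4, 0.9, -56.7]
contact_force: [16.2, -7.2, -0.3]
width: 56.4
```

>>> servo_tool(
  motion=[
    [255, 0, 0, 0, 0],
    [0, 0, 0, 0, 0],
    [0, 0, 0, 0, 0],
    [0, 0, 0, 0, 0],
  ],
)

```text
clock: 22.58
tcp_pos: [409.4, 218.9, 132.0]
tool_rot: [-89.8, 1.1, -56.5]
contact_force: [0.6, -0.4, -0.2]
width: 85.3
```

```bash
python3 -c "
from h import *
s=read_state();print(s['clock'],s['tcp_pos'],s['width'])
im=read_camera('side')[225:345,225:365];cv2.imwrite('pics/s11.png',cv2.resize(im[:,:,::-1],None,fx=5,fy=5,interpolation=cv2.INTER_CUBIC))
im=read_camera('wrist');cv2.imwrite('pics/w11.png',im[:,:,::-1])"
```

```text
22.575 [409.36382892 218.88701075 132.02871852] 85.29779225813411
```

View pics/s11.png

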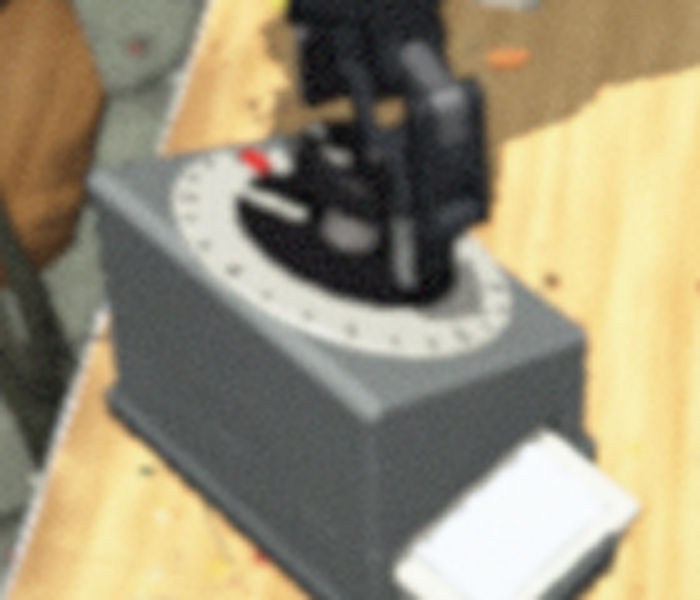

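View pics/w11.png

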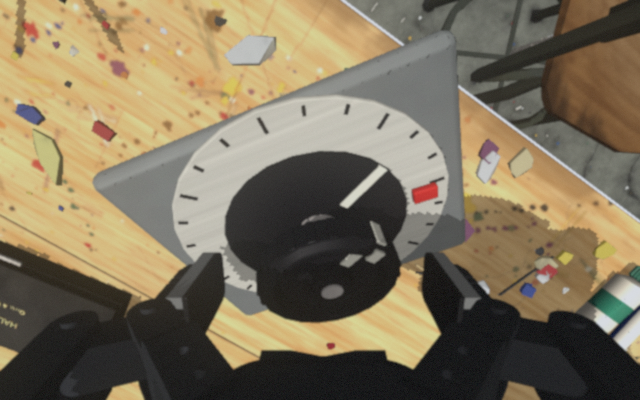

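Run:
```python
from h import *
p=camera_params('wrist')
im=cv2.imread('pics/w11.png')
for nm,uv,o in [("tip",(385,168),0),("lin in",(345,206),0),("tab",(426,192),1.5),("inner",(414,194),1)]: print(nm,ang(ray("w",uv,p),o))
print("side",sang(243,195),sang(258,162))
```

```text
tip (np.float64(26.876977663795824), np.float64(43.960420266501735))
lin in (np.float64(21.29139865904454), np.float64(17.89977781926539))
tab (np.float64(-2.695666956387773), np.float64(54.18848212844144))
inner (np.float64(-1.7314000293644338), np.float64(48.64363619740336))
side (np.float64(30.056044856270578), np.float64(40.950414396557825)) (np.float64(-5.426713610148954), np.float64(52.36544058576894))
```

About 30° remain. Next is a slightly shorter stroke of 42°, then another look.

>>> servo_tool(
  motion=[
    [0, 0, 0, 0, -1],
    [0, 0, 0, 0, -1],
    [0, 0, 0, 0, -1],
    [0, 0, 0, 0, -1],
    [0, 0, 0, 0, -1],
    [0, 0, 0, 0, -1],
    [0, 0, 0, 0, -1],
    [0, 0, 0, 0, -1],
    [255, 0, 0, 0, 0],
    [255, 0, 0, 0, 0],
    [255, 0, 0, 0, 0],
    [255, 0, 0, 0, 0],
  ],
)

```text
clock: 24.18
tcp_pos: [410.7, 218.7, 133.7]
tool_rot: [-89.1, 0.4, -8.6]
contact_force: [0.5, -3.7, 8.4]
width: 56.4
```

>>> servo_tool(
  motion=[
    [255, 0, 0, 0, 1],
    [255, 0, 0, 0, 1],
    [255, 0, 0, 0, 1],
    [255, 0, 0, 0, 1],
    [255, 0, 0, 0, 1],
    [255, 0, 0, 0, 1],
    [255, 0, 0, 0, 1],
    [255, 0, 0, 0, 0],
    [0, 0, 0, 0, 0],
    [0, 0, 0, 0, 0],
    [0, 0, 0, 0, 0],
  ],
)

```text
clock: 25.55
tcp_pos: [409.4, 218.8, 132.1]
tool_rot: [-89.7, 1.0, -50.5]
contact_force: [0.4, 0.6, -1.1]
width: 85.5
```

```bash
python3 -c "
from h import *
s=read_state();print(s['clock'],s['tcp_pos'],s['width'])
im=read_camera('side')[225:345,225:365];cv2.imwrite('pics/s12.png',cv2.resize(im[:,:,::-1],None,fx=5,fy=5,interpolation=cv2.INTER_CUBIC))
im=read_camera('wrist');cv2.imwrite('pics/w12.png',im[:,:,::-1])"
```

```text
25.55 [409.35494413 218.81913441 132.13910918] 85.4809667326129
```

View pics/s12.png

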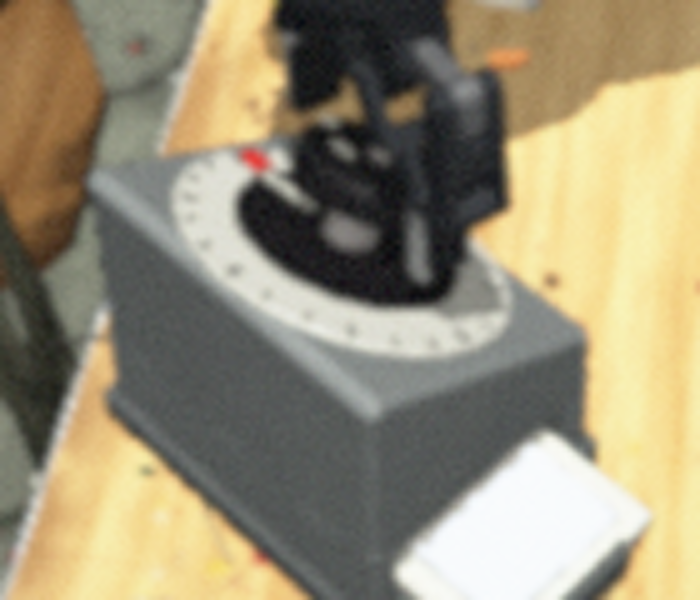

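View pics/w12.png

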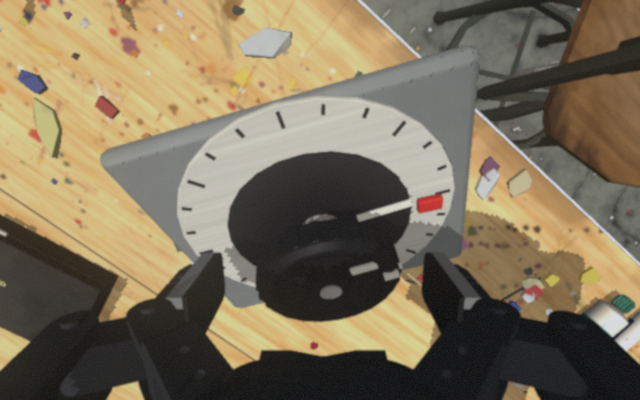

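Run:
```python
from h import *
p=camera_params('wrist')
im=cv2.imread('pics/w12.png')
cv2.imwrite('pics/w12c.png',cv2.resize(im[150:250,330:470],None,fx=5.5,fy=5.5,interpolation=cv2.INTER_CUBIC))
h=cv2.cvtColor(im,cv2.COLOR_BGR2HSV)
m=((h[...,0]<8)|(h[...,0]>172))&(h[...,1]>150)&(h[...,2]>100);m[:,:400]=0;m[:,460:]=0;m[:150]=0;m[250:]=0
ys,xs=np.nonzero(m);t=(xs.mean(),ys.mean());print(t,len(xs))
w=(h[...,2]>140)&(h[...,1]<60);w[:,:355]=0;w[:,413:]=0;w[:190]=0;w[228:]=0
ys,xs=np.nonzero(w)
for lo in range(358,413,9):
    k=(xs>=lo)&(xs<lo+9); 
    if k.any():
        c=(xs[k].mean(),ys[k].mean());print(c,ang(ray("w",c,p)))
print("tab",ang(ray("w",t,p),1.5))
```

```text
(np.float64(429.55799373040753), np.float64(202.84639498432603)) 319
(np.float64(362.85185185185185), np.float64(216.2962962962963)) (np.float64(-3.5209894272791527), np.float64(21.585903054234866))
(np.float64(371.26), np.float64(213.26)) (np.float64(-1.6621976053436693), np.float64(25.807612415461683))
(np.float64(380.1904761904762), np.float64(210.85714285714286)) (np.float64(-1.3666921734892659), np.float64(30.20001813034785))
(np.float64(389.0), np.float64(208.5)) (np.float64(-1.1652477881787844), np.float64(34.51030910428651))
(np.float64(398.01428571428573), np.float64(205.82857142857142)) (np.float64(-0.7377011490169864), np.float64(38.91264921858808))
(np.float64(408.31666666666666), np.float64(203.40833333333333)) (np.float64(-0.934010764393885), np.float64(43.88392790258886))
(np.float64(412.0), np.float64(206.5)) (np.float64(-4.520438886397197), np.float64(45.61853771095862))
tab (np.float64(-2.6827845085654425), np.float64(53.56025796147617))
```

View pics/w12c.png

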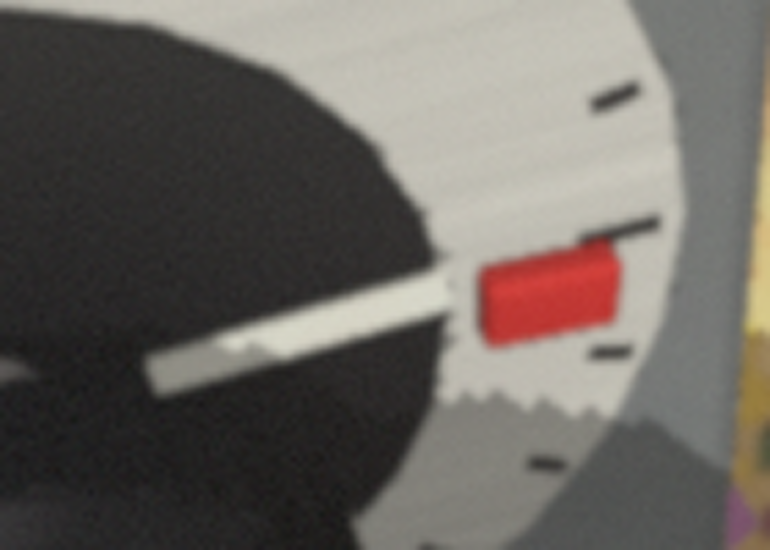

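The line tip is at (411,204) and the tab at (430,203). The line is within about 2° of the tab's middle, with 7° allowed. I'll withdraw straight up.

>>> servo_tool(
  motion=[
    [0, 0, -0.6, 0, 0],
    [0, 0, -1, 0, 0],
    [0, 0, -1, 0, 0],
    [0, 0, -1, 0, 0],
    [0, 0, -1, 0, 0],
    [0, 0, -1, 0, 0],
    [0, 0, 0, 0, 0],
    [0, 0, 0, 0, 0],
  ],
)

```text
clock: 26.65
tcp_pos: [410.6, 216.4, 271.9]
tool_rot: [-89.7, 1.0, -50.5]
contact_force: [-0.0, 0.2, -0.4]
width: 85.1
```

Run:
```python
from h import *
s=read_state();print(s['clock'],s['tcp_pos'],s['width'],s['contact_force'])
p=camera_params('wrist');im=read_camera('wrist')[:,:,::-1];cv2.imwrite('pics/w13.png',im)
cv2.imwrite('pics/s13.png',read_camera('side')[:,:,::-1])
```

```text
26.65 [410.60408996 216.43449651 271.92436671] 85.12932606864817 [-0.02174435  0.21183058 -0.36561484]
```

View pics/w13.png

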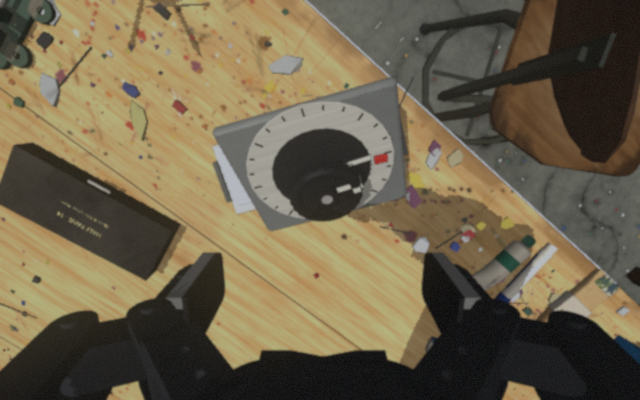

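View pics/s13.png

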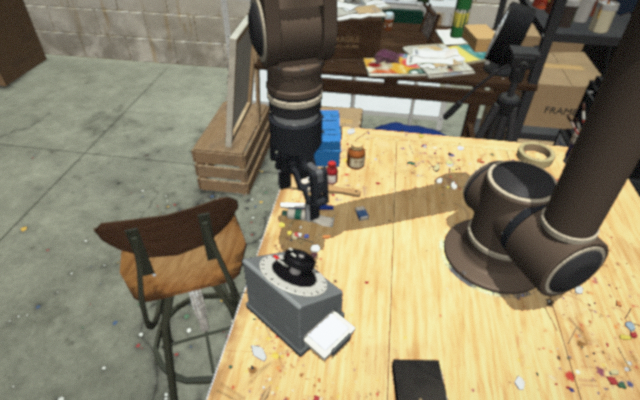

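The line, with its tip at about (370,160), points straight at the red tab at (380,158). The gripper is well clear and the bystanders are where they were. I'll hand the job in.

```bash
python3 -c "
from station import *
print(job_done())"
```

```text
the job is handed in; nothing more can be done
None
```

The handwheel's white line now points at the red tab, and I handed the job in at about 27 s of the 48 s allowed. The hand-in reports no verdict.

**Turning:** I turned the wheel about 230° clockwise in seven regripped strokes, with the tool pointing straight down. The pads slipped on each stroke: a 48° turn of the tool moved the wheel only about 32–37°. I checked the line in pictures between most strokes and shortened the last one to 42°.

**Line and tab:** With the wheel released but the gripper still round it, the wrist camera put the line about 2° (1.5 mm) from the tab's middle; about 7° is allowed. After I withdrew about 140 mm, a second wrist picture showed it still lined up, judged by eye.

**Contacts and forces:** The tab read about −2.7° in both wrist pictures where I computed it. The bystanders looked unmoved in the pictures, but I did not measure the tab or the bystanders for a shift. The contact force at the ends of my moves stayed below 20 N, and it was near zero after withdrawing.

**Disagreement:** The side camera put the tab 2–3° from the wrist camera's angle, and the line's tip measured about 44 mm from the axis instead of 46. Both are within the calibration error.

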